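# Clear the trimming stand and raise the specimen rod

### The arm

A 7-joint arm with a two-finger parallel gripper is mounted at the origin on a cart in front of the work surface, level with it; the furniture and walls round the work are solid. World frame = base frame: x ahead of the robot, y to its left, z up, the work surface at z = 0. Lengths are in m, angles in degrees, forces in N, time in s.
With the tool pointing down it reaches from about 0.425 to 0.875 m from the base axis. Payload 4.7 kg.
Tool frame: the origin (TCP) lies on the mounting face of the last link; the fingertips stand tcp_to_tips ahead of it and the grasp point (between the pads) lies 164 mm ahead of it (tcp_to_tips is the distance from the TCP to the fingertips, in m); z points along the fingers, y is the line along which they close (so a half turn about z gives the same grasp; the last joint's range is limited). The gripper opens to 87 mm and grips with 3 to 60 N. Pads are 19 mm wide; open, the fingers measure 117 mm over their backs; the gripper's body (75 mm by 190 mm) begins 51 mm behind the grasp point.
Start: joints at [-71.213, 18.392, -4.016, 83.108, 1.295, 78.541, -3.26], TCP at [0.201, 0.618, 0.405] pointing down, gripper open.
Joint ranges: [-163.93, 163.93], [-17.29, 119.83], [-79.2, 71.16], [3.27, 140.29], [-89.18, 269.18], [5.43, 117.66], [-154.24, 154.24]. Speed limits (degrees/s): [147.25, 147.25, 180, 180, 180, 180, 180].

### API

Orientations are given as [roll, pitch, yaw] about the fixed x, y, z axes, in that order (R = Rz(yaw) Ry(pitch) Rx(roll)).
In Python, from cell import get_obs, read_camera, sign_off, tcp_to_tips gives the robot as it stands.
- The arm moves only by the tool drive_tool, never from a script. Its argument "rows" is one flat list of numbers, 7 for each row, row after row: the shift along the tool's x, y, z in m, then the turn, a rotation vector about the tool's x, y, z in rad, then the gripper command: -1 is shut, 1 is fully open, values between are in proportion. In form: [tx, ty, tz, rx, ry, rz, fingers, tx, ty, tz, rx, ry, rz, fingers, ...]. A call has 1 to 5 rows; each row shifts and turns the commanded pose from where the row before left it, along the tool's axes as they then stand; what a row does not reach is not made up. A row lasts 1/8 s, in which the tool goes at most 62.5 mm and 10.7 degrees, less where a joint would pass 70% of its speed; a pose out of reach is approached as far as the arm can. A call is refused whole if a number of a shift passes 0.0625 or a number of a turn 0.188, either way. A call with a gripper value outside its range is refused whole. The fingers move at their own pace and stop on an object; "grip_force" is the grip in N (left out, the last holds). Time passes only in rows, so rows that do not move let the fingers close. It gives the time, the measured TCP pose, the force, the opening and the grip force at its end, in the units of the state.
- get_obs(): the state, without advancing time (a new reading comes with each control period).
- read_camera(name): name is "scene" or "top"; returns a dict with "color" (420x560x3 uint8, blue, green, red), "fov_y" (degrees; the focal length in pixels is half the picture's height over the tangent of half this angle, whatever the lens; pixels are square), "cx", "cy" (the principal point, pixels), "k1" (the pictures are not rectified: a ray, as slopes to the right and down, at radius r is drawn at 1 + k1 r^2 times it, then the intrinsics apply), "cam_to_world" (4x4, takes a point from camera to world coordinates). Camera axes: x right, y up, looking along -z (the intrinsics and any distortion apply to the point x, -y, -z); pixel columns grow to the right and rows downward; lengths in m; the calibration is good to about 2 mm. A picture is of the moment at which its call begins. There is no depth.
- sign_off(): hands the job in; it is judged then, once.
The state is a dict: "time_s": time; "qpos": joint angles; "joint_velocities": joint speeds; "effort": joint torques, N m; "tool_pos": TCP position; "tool_rot": TCP orientation; "force": force on the tool from outside, world axes, zero at the start; "wrist_torque": the same for the moment, N m; "grip_width": finger opening in m; "grasp_force": force on a finger pad.
Only numpy, scipy, OpenCV 4.12 (cv2) and the standard library are available. Lean on these libraries where they do the work, as an engineer would, in place of code of your own. Each camera call takes 0.05 s, during which the arm holds its last target. There are 200 camera calls.

### The job

Take the wiper block and sweep the four loose resin trimmings off the steel table of the trimming stand into its grey tray, with the wiper and not with the fingers, then stand the wiper upright on the bench again. Only when the table is clear, take the specimen rod by its knurled head and draw it straight up out of its snug bore by 25 mm, easily and without forcing it sideways so that it does not jam, and finish holding it still there, the rest of the rod in the bore, so that I can tighten the side screw. Keep the arm off the trimmings and leave the timer, blade box, tweezers and dropper bottle where they are.

Things in the scene. Friction and masses are not known exactly. Their poses are not given: they have to be found in the camera images.
- trimming_stand: fixed trimming stand, yaw up to 0.5 rad: grey plastic tray 146 x 190 mm (x, y), rim 12 mm high; on it a base, a column 40 mm square and a post carry a flat steel table 76 x 124 mm (x, y), 8 mm thick, centred, top 70 mm above the bench; the tray juts out 35 mm (x) and 33 mm (y) past the table. Origin: middle of the tray's underside; y along the table's length, z up. Black clamp knob under the table at -y
- bore_mouth (a point): middle of the mouth of the vertical bore in the table's top face (stand x = 0, y = -36 mm, 70 mm above the bench); the bore is 17 mm wide and 58 mm deep; axes as the stand's
- table_middle (a point): middle of the table's top face; axes as the stand's. The trimmings lie at x = -5 to +23 mm, y = +9 to +43 mm from here; the strip of the table from x = -38 to -16 mm is free. Keep clear of the room's fixed joystick unit, 213 mm tall, right of the stand at world x = 0.41 to 0.55, y = -0.14 to 0.04 m, and the 110 mm tall control box behind it
- specimen_rod: loose steel rod, 0.15 to 0.3 kg, standing in the bore: knurled head 22 mm across and 34 mm tall above the table (with collar and resin block 46 mm), 16 mm shank 53 mm long below, about 1 mm play in the bore. Origin: on its axis at the head's underside, which rests on the table at the start, so its height over bore_mouth is how far it is drawn out; z up. Drops back when let go
- chip_0: one of four amber resin trimmings about 11 to 15 mm long, 8 to 10 mm wide and 5 to 7 mm thick, lying flat on the steel table to the left of the rod (the +y half of the stand); origin under its middle, z up
- chip_1: one of four amber resin trimmings about 11 to 15 mm long, 8 to 10 mm wide and 5 to 7 mm thick, lying flat on the steel table to the left of the rod (the +y half of the stand); origin under its middle, z up
- chip_2: one of four amber resin trimmings about 11 to 15 mm long, 8 to 10 mm wide and 5 to 7 mm thick, lying flat on the steel table to the left of the rod (the +y half of the stand); origin under its middle, z up
- chip_3: one of four amber resin trimmings about 11 to 15 mm long, 8 to 10 mm wide and 5 to 7 mm thick, lying flat on the steel table to the left of the rod (the +y half of the stand); origin under its middle, z up
- wiper: loose wiper block standing on the bench left of the stand or right of the joystick (the timer has the other place): grey plastic grip 58 mm long (y) and 20 mm thick (x) from 20 to 48 mm height, a 22 mm thick ledge at 12 to 20 mm, black rubber foot 66 mm long (y) and 18 mm thick (x) below; 0.06 to 0.13 kg. Origin: middle of its underside; y along its length, z up
- lab_timer: white lab timer 62 x 66 x 18 mm on the bench, origin under its middle; leave alone
- blade_box: small yellow carton of blades 45 x 70 x 22 mm on the bench, origin under its middle; leave alone
- tweezers: steel tweezers 115 x 14 x 7 mm lying near the front edge of the bench, origin under the middle; leave alone
- oil_dropper: brown dropper bottle 25 x 25 x 75 mm standing by the microscope, origin under its middle; leave alone
Not all that is in view belongs to the job. Of the things that look like the wiper, the smaller one is meant.

How it is judged:
By the outcome, as a careful person would: the job done as asked, in the order asked, and still so for the second after the job is handed in, while the arm keeps its last pose, push and grip.
It also fails if it takes over 72 s, if anything falls off the work surface, if the arm or the gripper's body presses on something with over 40 N, if the wrist force passes 120 N, or if a joint passes its speed limit or range.

## Working session

There is one attempt and no reset: what is moved stays moved. The work goes in short steps, Python scripts to look and compute and a tool call to move; the robot and the scene stay as the last step left them, time stands still between calls to the robot, and variables do not carry over. Pictures are saved under pics/ and viewed, at most 12 in all, crops included, and the job is handed in when it is done.

Besides the shell and the picture viewer there is one more tool, called after "Emit:" by a JSON object that holds its "name" and its "arguments", one argument or row to a line. drive_tool: Moves the arm, as the interface text tells. Its arguments: {"type":"object","properties":{"rows":{"type":"array","items":{"type":"number"}},"grip_force":{"type":"number"}},"required":["rows"]}

```bash
mkdir -p pics; ls
python3 - <<'E'
from cell import *
import cv2
print(get_obs(), tcp_to_tips)
for n in("scene","top"):
    d=read_camera(n); cv2.imwrite(f"pics/{n}0.png",d["color"]); print(n,d["fov_y"],d["cx"],d["cy"],d["k1"],d["cam_to_world"].tolist() if hasattr(d["cam_to_world"],'tolist') else d["cam_to_world"])
E
```

```text
pics
{'time_s': 0.0, 'qpos': array([-71.21165547,  18.43932374,  -4.01515668,  83.17470328,
         1.2950121 ,  78.54073534,  -3.26040789]), 'joint_velocities': array([-0.10479253,  0.05392241,  0.12295058, -0.04545603,  0.05107004,
       -0.02762251, -0.04016275]), 'effort': array([-6.89612830e-05, -4.91294217e+01, -4.03931066e-01, -3.12520158e+01,
       -6.38339971e-02,  4.40702587e-02,  1.99071592e-04]), 'tool_pos': array([0.20062204, 0.61804946, 0.40365988]), 'tool_rot': array([-1.79890480e+02,  5.87736659e-03,  1.62020645e+02]), 'force': array([-0.11692575, -0.17657661, -0.18144255]), 'wrist_torque': array([0.0175794 , 0.03227952, 0.03246395]), 'grasp_force': 0.0, 'grip_width': 0.08683718977214942} 0.1822
scene 43.163457257858155 273.6708431677066 212.15021388463575 0.04971951684108541 [[0.8808260444016516, 0.36962431605011253, -0.29584344591054657, -0.021058241111671122], [-0.47343990703389816, 0.6881617077337409, -0.5498073466558224, -0.6875632400027789], [0.00036596649265080054, 0.6243487238662929, 0.7811456567600297, 1.3784063014672627], [0.0, 0.0, 0.0, 1.0]]
top 56.89878684072521 275.2071534942536 204.82467478230168 -0.06361791931698116 [[-0.018511310106765166, 0.9951625370985878, -0.09648241370132063, 0.36734420014830554], [-0.9997630015022181, -0.0173178922051114, 0.013192097515092772, 0.24962637511568186], [0.011457409192603235, 0.09670375052227158, 0.995247261945251, 1.380490675284123], [0.0, 0.0, 0.0, 1.0]]
```

View pics/scene0.png

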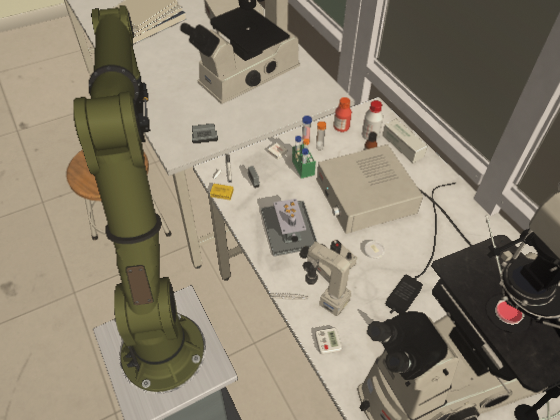

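View pics/top0.png

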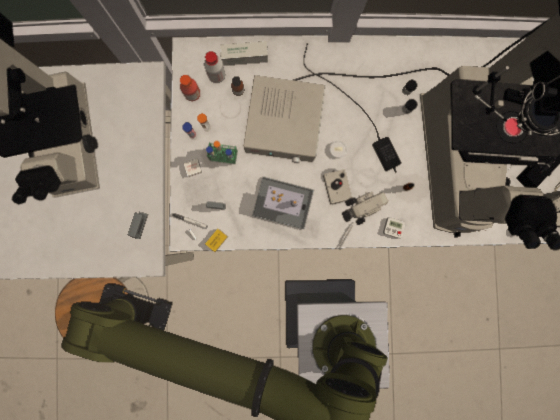

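The top view shows the stand at about (283,203), the wiper candidate at (215,206), a larger lookalike at (137,225) on the side table, and the timer at (394,227). I'll zoom in next.

```bash
cat > h.py <<'E'
import numpy as np, cv2
from cell import *
def K(d):
    f=d["color"].shape[0]/2/np.tan(np.radians(d["fov_y"])/2); return f
def ray(d,u,v):
    f=K(d); a=np.array([(u-d["cx"])/f,(v-d["cy"])/f]); s=a.copy()
    for _ in range(20): s=a/(1+d["k1"]*(s@s))
    M=np.array(d["cam_to_world"]); return M[:3,3],M[:3,:3]@np.array([s[0],-s[1],-1])
def onz(d,u,v,z):
    o,r=ray(d,u,v); return o+r*(z-o[2])/r[2]
def proj(d,p):
    M=np.array(d["cam_to_world"]); q=M[:3,:3].T@(np.array(p)-M[:3,3]); s=np.array([q[0],-q[1]])/-q[2]
    s=s*(1+d["k1"]*(s@s)); return s*K(d)+[d["cx"],d["cy"]]
E
python3 - <<'E'
from h import *
d=read_camera("top"); s=read_camera("scene")
a=cv2.resize(d["color"][165:255,170:330],None,fx=5,fy=5,interpolation=cv2.INTER_CUBIC); cv2.imwrite("pics/topc.png",a[:,:800])
b=cv2.resize(s["color"][150:260,200:345],None,fx=5,fy=5,interpolation=cv2.INTER_CUBIC); cv2.imwrite("pics/scc.png",b)
for u,v in((283,203),(215,206),(137,225),(394,227)): print(onz(d,u,v,0.0))
E
```

```text
[0.5072521  0.20329998 0.        ]
[0.50069755 0.44673769 0.        ]
[0.43729822 0.72686162 0.        ]
[ 0.41368537 -0.19409098  0.        ]
```

View pics/topc.png

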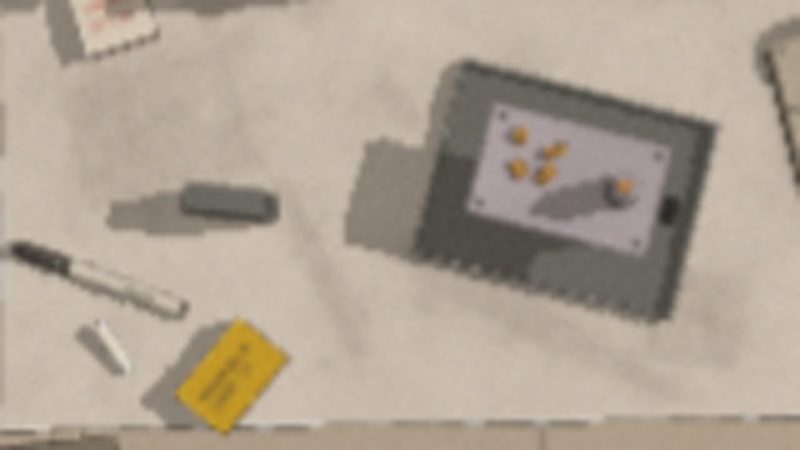

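View pics/scc.png

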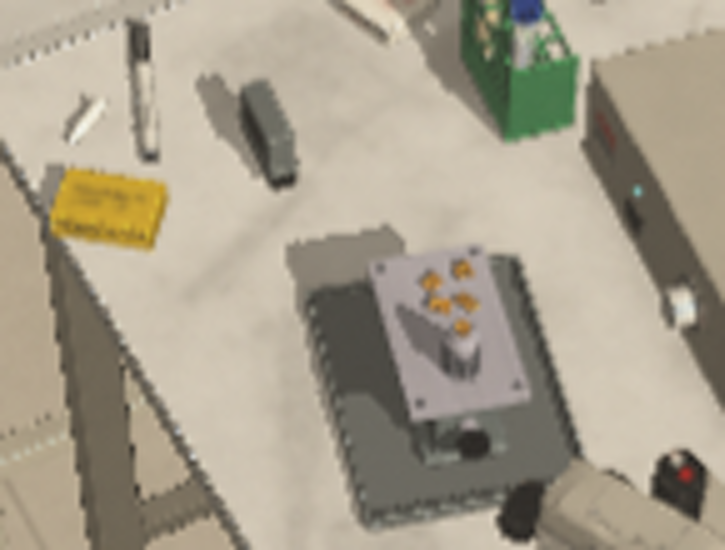

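The top crop shows the table quad, with four amber chips at crop (518,135), (552,152), (517,168) and (545,174). The rod head is at (622,190) and the wiper lies along y at (229,203). The scene crop agrees.

```bash
cat > m.py <<'E'
from h import *
def meas():
    d=read_camera("top"); c=d["color"]; hsv=cv2.cvtColor(c,cv2.COLOR_BGR2HSV).astype(int)
    return d,c,hsv
def blob(mask,x0,y0,x1,y1):
    m=np.zeros(mask.shape,np.uint8); m[y0:y1,x0:x1]=mask[y0:y1,x0:x1]
    return max(cv2.findContours(m,cv2.RETR_EXTERNAL,cv2.CHAIN_APPROX_NONE)[0],key=cv2.contourArea)
def rect(d,cnt,z):
    w=np.array([onz(d,*p[0],z)[:2] for p in cnt],np.float32)*1000
    (x,y),s,a=cv2.minAreaRect(w); b=cv2.boxPoints(((x,y),s,a))
    e=[b[1]-b[0],b[2]-b[1]]; L=max(e,key=np.linalg.norm); L=L if L[1]>0 else -L
    return (x,y),s,np.degrees(np.arctan2(-L[0],L[1]))
E
python3 - <<'E'
from m import *
d,c,h=meas(); b,g,r=[c[...,i].astype(int) for i in range(3)]
print("table px",c[193,275],"tray",c[217,300],c[182,262],"wiper",c[206,216],"bench",c[190,220])
tab=((b>r-3)&(g<r)&(b>g+3)&(b>60)).astype(np.uint8)
hull=cv2.convexHull(blob(cv2.morphologyEx(tab,cv2.MORPH_CLOSE,np.ones((5,5))),255,180,310,222)); print("table",rect(d,hull,.070))
dark=((r<110)&(abs(r-b)<30)).astype(np.uint8)
print("wiper",rect(d,blob((r<100)&(g>=r-1)&(g<120),200,198,228,212),.048))
am=((h[...,0]>8)&(h[...,0]<24)&(h[...,1]>130)).astype(np.uint8)
for k in cv2.findContours(am[180:220,255:310].copy(),0,1,offset=(255,180))[0]:
    m=cv2.moments(k); 
    u,v=(m["m10"]/m["m00"],m["m01"]/m["m00"]) if m["m00"] else k.mean((0,1))
    print("amber",u,v,len(k),onz(d,u,v,.076)[:2]*1000, onz(d,u,v,.116)[:2]*1000)
E
```

```text
table px [131 146 167] tray [ 95 100 102] [88 97 99] wiper [ 95 103 104] bench [161 176 188]Traceback (most recent call last):
  File "<stdin>", line 5, in <module>
  File "m.py", line 7, in blob
    return max(cv2.findContours(m,cv2.RETR_EXTERNAL,cv2.CHAIN_APPROX_NONE)[0],key=cv2.contourArea)
ValueError: max() iterable argument is empty
```

Run:
```python
from m import *
d,c,h=meas(); b,g,r=[c[...,i].astype(int) for i in range(3)]
print(c[198,296],c[190,270],"shadow wiper",c[208,196])
tab=(r>125)
cnt=blob(tab,258,182,308,220); hull=cv2.convexHull(cnt); print("table",rect(d,hull,.070),hull.min((0,1)),hull.max((0,1)))
tray=blob((r<118)&(b>r-14),252,174,316,232); print("tray",rect(d,cv2.convexHull(tray),.012))
w=blob((r<118)&(b>r-14),203,198,228,212); print("wiper",rect(d,w,.048),w.min((0,1)),w.max((0,1)))
am=((h[...,0]>8)&(h[...,0]<24)&(h[...,1]>110)).astype(np.uint8)
for k in cv2.findContours(am[180:220,255:310].copy(),0,1,offset=(255,180))[0]:
    u,v=k.mean((0,1))
    print("amber",u,v,len(k),onz(d,u,v,.076)[:2]*1000, onz(d,u,v,.116)[:2]*1000)
s=read_camera("scene");c=s["color"]
h=cv2.cvtColor(c,cv2.COLOR_BGR2HSV); am=((h[...,0]>8)&(h[...,0]<24)&(h[...,1]>110)).astype(np.uint8)
for k in cv2.findContours(am[195:225,270:310].copy(),0,1,offset=(270,195))[0]:
    u,v=k.mean((0,1)); print("scene amber",u,v,len(k),onz(s,u,v,.076)[:2]*1000,onz(s,u,v,.116)[:2]*1000)
```

```text
[152 152 164] [155 155 167] shadow wiper [115 125 135]
table ((509.00830078125, 204.2071533203125), (125.9069595336914, 78.04153442382812), np.float32(-15.714291)) [264 185] [303 215]
tray ((507.3370361328125, 205.321044921875), (187.90382385253906, 143.7936248779297), np.float32(-15.451445))
wiper ((498.31793212890625, 439.4006652832031), (63.13522720336914, 19.12411117553711), np.float32(-7.354525)) [206 202] [224 208]
amber 294.5 202.0 2 [502.27824242 166.8253019 ] [498.14071825 169.36425675]
amber 279.0 199.0 6 [513.40057185 219.1224897 ] [508.92200027 220.05783975]
amber 273.2 198.2 5 [516.46505273 238.71597203] [511.89251403 239.05052109]
amber 280.5 194.83333333333334 6 [527.52717917 213.75883238] [522.61543907 214.8586499 ]
amber 273.5 191.5 4 [539.32432168 237.28643234] [534.05084216 237.66481581]
scene amber 292.0 215.0 4 [517.2941127  191.96304002] [500.7600295  164.95069283]
scene amber 287.6666666666667 210.66666666666666 9 [513.84076993 213.5527508 ] [497.41274711 185.87733216]
scene amber 292.7142857142857 209.85714285714286 7 [529.44981772 208.88400352] [512.54240386 181.35197323]
scene amber 285.85714285714283 205.85714285714286 7 [518.33293512 233.34814559] [501.76694721 205.06476322]
scene amber 292.0 203.33333333333334 6 [540.60042935 233.17065397] [523.35055364 204.8927228 ]
```

The stand centre is at about (508.5, 204.7) mm with yaw -15.5°, which puts the bore at (499, 170), matching the amber rod tip. The wiper is at about (499, 441) with yaw -7°. I'll move above the wiper and turn.

Emit:
{"name": "drive_tool", "arguments": {
  "rows": [-0.048,-0.011,0.0143,0,0,0,0.15,-0.048,-0.011,0.0143,0,0,0,0.15,-0.048,-0.011,0.0143,0,0,0,0.15,-0.048,-0.011,0.0143,0,0,0,0.15,-0.048,-0.011,0.0143,0,0,0,0.15],
  "grip_force": 20
}}

```text
time_s: 0.98
tool_pos: [0.4132, 0.491, 0.333]
tool_rot: [180.0, 0.0, 162.0]
force: [-0.1, 0.2, 0.4]
grip_width: 0.0518
grasp_force: 0.0
```

Emit:
{"name": "drive_tool", "arguments": {
  "rows": [-0.048,-0.011,0.0143,0,0,0,0.15,-0.048,-0.011,0.0143,0,0,0,0.15,0,0,0,0,0,0.173,0.15,0,0,0,0,0,0.173,0.15,0,0,0,0,0,0.173,0.15]
}}

```text
time_s: 1.6
tool_pos: [0.4966, 0.4412, 0.3045]
tool_rot: [-180.0, -0.0, 131.9]
force: [-0.1, -0.3, 0.1]
grip_width: 0.0499
grasp_force: 0.0
```

Emit:
{"name": "drive_tool", "arguments": {
  "rows": [0,0,0,0,0,0.173,0.15,0,0,0,0,0,0.173,0.15,0,0,0,0,0,0.173,0.15,0,0,0,0,0,0.173,0.15,0,0,0,0,0,0.173,0.15]
}}

```text
time_s: 2.22
tool_pos: [0.4964, 0.4414, 0.3047]
tool_rot: [-180.0, -0.0, 82.4]
force: [0.7, 0.1, -0.7]
grip_width: 0.0503
grasp_force: 0.0
```

```bash
cat >> h.py <<'E'
from scipy.spatial.transform import Rotation as R
def st():
    o=get_obs(); r=R.from_euler("xyz",o["tool_rot"],degrees=True); print("t",round(o["time_s"],2),"pos",o["tool_pos"].round(4),"rot",o["tool_rot"].round(2),"F",o["force"].round(1),"w",round(o["grip_width"],4),"g",o["grasp_force"]); return o,r
def go(target,yaw):
    "tool-frame shift and rotvec from the measured pose to a tool-down pose"
    o,r=st(); print("shift",(r.inv().apply(np.array(target)-o["tool_pos"])).round(4),"turn",(r.inv()*R.from_euler("xyz",[180,0,yaw],degrees=True)).as_rotvec().round(4))
E
python3 - <<'E'
from h import *
go([.499,.442,.204],82.65); print(get_obs()["qpos"].round(1))
s=read_camera("scene"); d=read_camera("top")
a=cv2.resize(s["color"][120:210,200:300],None,fx=5,fy=5,interpolation=cv2.INTER_CUBIC)
b=cv2.resize(d["color"][165:255,180:240],None,fx=5,fy=5,interpolation=cv2.INTER_CUBIC)
cv2.imwrite("pics/w1.png",np.hstack([a,b]))
E
```

```text
t 2.23 pos [0.4964 0.4414 0.3047] rot [-180.    -0.    82.4] F [ 0.7  0.1 -0.7] w 0.0503 g 0.0
shift [0.0009 0.0025 0.1007] turn [-0.     -0.0001 -0.0043]
[-58.   24.   18.2  88.6  -7.9  68.6 -45.9]
```

View pics/w1.png

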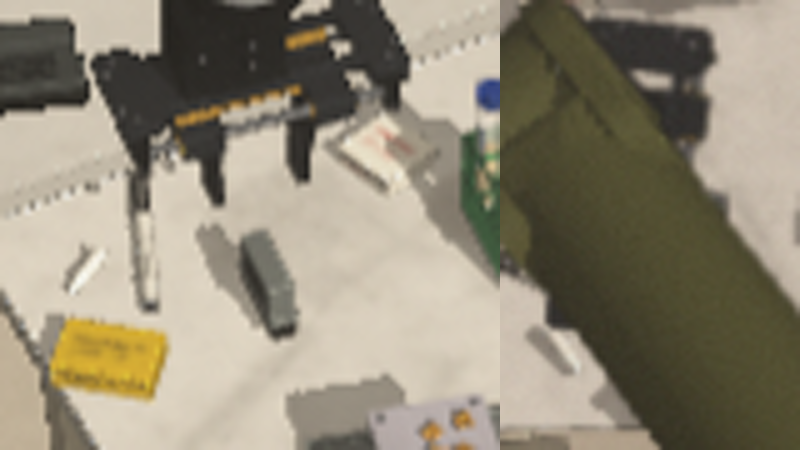

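The scene crop shows the fingers in line over the wiper (crop ~(268,283)), with the blade box clear in front. I'll descend and grip.

Emit:
{"name": "drive_tool", "arguments": {
  "rows": [0,0.0025,0.03,0,0,0,0.15,0,0,0.03,0,0,0,0.15,0,0,0.025,0,0,0,0.15,0,0,0.013,0,0,0,0.15,0,0,0.002,0,0,0,0.15]
}}

```text
time_s: 2.95
tool_pos: [0.4988, 0.4409, 0.204]
tool_rot: [-180.0, 0.1, 82.8]
force: [0.4, -0.4, 0.1]
grip_width: 0.05
grasp_force: 0.0
```

Emit:
{"name": "drive_tool", "arguments": {
  "rows": [0,0,0,0,0,0,-0.3,0,0,0,0,0,0,-0.45,0,0,0,0,0,0,-0.7,0,0,0,0,0,0,-1,0,0,0,0,0,0,-1]
}}

```text
time_s: 3.58
tool_pos: [0.4992, 0.4411, 0.2052]
tool_rot: [180.0, -0.0, 82.7]
force: [-1.0, -0.7, 2.3]
grip_width: 0.0201
grasp_force: 20.0
```

Run:
```python
from h import *
st(); s=read_camera("scene"); a=cv2.resize(s["color"][120:210,200:300],None,fx=6,fy=6,interpolation=cv2.INTER_CUBIC); cv2.imwrite("pics/w2.png",a)
```

```text
t 3.58 pos [0.4992 0.4411 0.2052] rot [ 1.7996e+02 -4.0000e-02  8.2730e+01] F [-1.  -0.7  2.3] w 0.0201 g 20.000366291496903
```

View pics/w2.png

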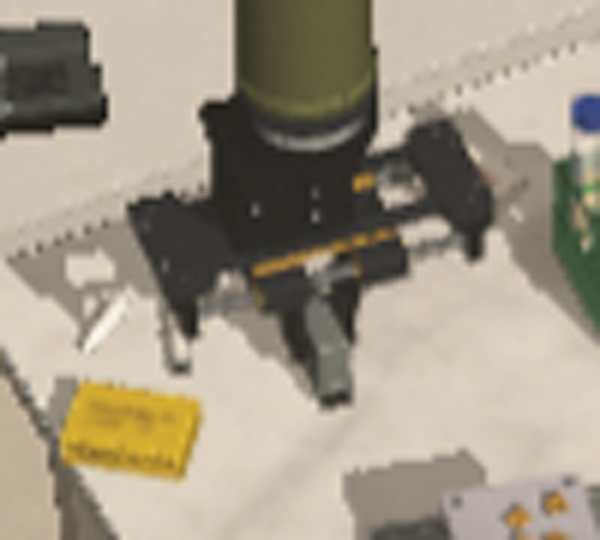

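Run:
```python
from h import *
s=read_camera("scene")
for u,v in((253,187.3),(258,186.5)): print(onz(s,u,v,0.0).round(4))
from math import *
y=np.array([sin(radians(15.5)),cos(radians(15.5))]); x=np.array([y[1],-y[0]]); c=np.array([.5085,.2047])
for p in([.5134,.2191],[.5165,.2387],[.5275,.2138],[.5393,.2373],[.5138,.2136],[.5294,.2089],[.5183,.2333],[.5406,.2332]): print(((np.array(p)-c)@x*1000).round(1),((np.array(p)-c)@y*1000).round(1))
for a in(-27,-14,0,20,41): print(a,(c+x*a/1000+y*.028).round(4))
```

```text
[0.4901 0.4131 0.    ]
[0.507  0.4082 0.    ]
0.9 15.2
-1.4 34.9
15.9 13.8
21.0 39.6
2.7 10.0
19.0 9.6
1.8 30.2
23.3 36.0
-27 [0.49   0.2389]
-14 [0.5025 0.2354]
0 [0.516  0.2317]
20 [0.5353 0.2263]
41 [0.5555 0.2207]
```

Emit:
{"name": "drive_tool", "arguments": {
  "rows": [0,0,-0.02,0,0,0,-1,0,0,-0.036,0,0,0,-1,0,0,-0.036,0,0,0,-1,0,0,-0.034,0,0,0,-1,0,0,0,0,0,0.143,-1],
  "grip_force": 30
}}

```text
time_s: 4.3
tool_pos: [0.4999, 0.4414, 0.3359]
tool_rot: [179.8, -0.4, 74.3]
force: [0.1, 0.9, -0.6]
grip_width: 0.0199
grasp_force: 30.0
```

Emit:
{"name": "drive_tool", "arguments": {
  "rows": [-0.03,0.007,0,0,0,0,-1,-0.045,0.01,0,0,0,0,-1,-0.05,0.011,0,0,0,0,-1,-0.045,0.01,0,0,0,0,-1,-0.03,0.007,0,0,0,0,-1]
}}

```text
time_s: 4.92
tool_pos: [0.489, 0.2335, 0.3318]
tool_rot: [180.0, -0.0, 74.4]
force: [0.1, 0.1, 0.2]
grip_width: 0.0196
grasp_force: 30.0
```

Run:
```python
from h import *
go([.4892,.236,.276],74.5)
s=read_camera("scene");d=read_camera("top")
a=cv2.resize(s["color"][150:250,220:345],None,fx=6,fy=6,interpolation=cv2.INTER_CUBIC); cv2.imwrite("pics/w3.png",a)
```

```text
t 4.92 pos [0.489  0.2335 0.3318] rot [ 1.7998e+02 -5.0000e-02  7.4400e+01] F [0.1 0.1 0.2] w 0.0196 g 30.00045417342335
shift [ 0.0024 -0.0005  0.0558] turn [ 0.0004 -0.0008 -0.0018]
```

View pics/w3.png

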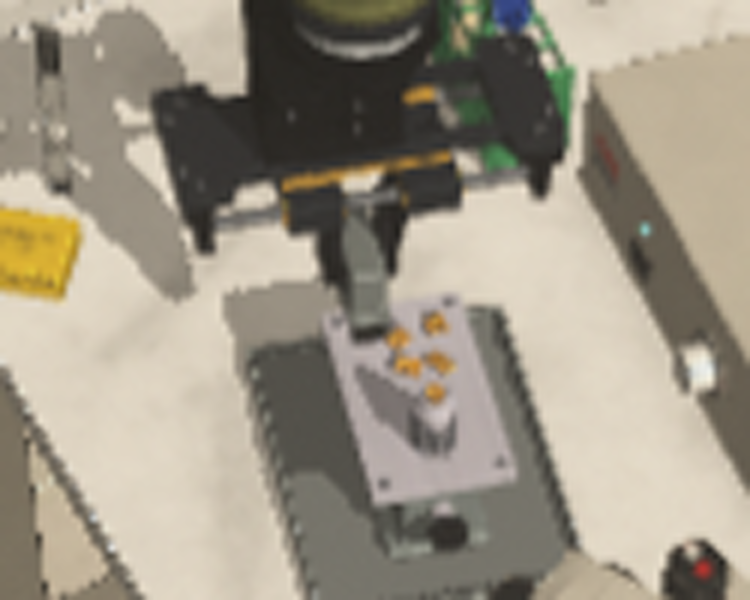

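The wiper hangs above the free strip at the near left of the table (foot end at crop ~(368,335)), and all four chips are undisturbed. I'll lower it to the table.

Emit:
{"name": "drive_tool", "arguments": {
  "rows": [0.0024,-0.001,0.02,0,0,0,-1,0,0,0.02,0,0,0,-1,0,0,0.012,0,0,0,-1,0,0,0.002,0,0,0,-1,0,0,0,0,0,0,-1]
}}

```text
time_s: 5.65
tool_pos: [0.4889, 0.2391, 0.2772]
tool_rot: [180.0, -0.0, 74.5]
force: [1.0, 0.4, -0.7]
grip_width: 0.0199
grasp_force: 30.0
```

Emit:
{"name": "drive_tool", "arguments": {
  "rows": [0,0,0.001,0,0,0,-1,0,0,0,0,0,0,-1]
}}

```text
time_s: 5.9
tool_pos: [0.4888, 0.2389, 0.2761]
tool_rot: [180.0, -0.0, 74.5]
force: [-1.2, 0.0, -1.0]
grip_width: 0.0194
grasp_force: 30.0
```

Run:
```python
from h import *
go([.4892,.236,.275],74.5)
s=read_camera("scene")
a=cv2.resize(s["color"][170:230,250:320],None,fx=8,fy=8,interpolation=cv2.INTER_CUBIC); cv2.imwrite("pics/w4.png",a)
```

```text
t 5.9 pos [0.4888 0.2389 0.2761] rot [ 1.7997e+02 -4.0000e-02  7.4530e+01] F [-1.2  0.  -1. ] w 0.0194 g 29.99987434130162
shift [-0.0027  0.0011  0.0011] turn [ 0.0005 -0.0007  0.0005]
```

View pics/w4.png

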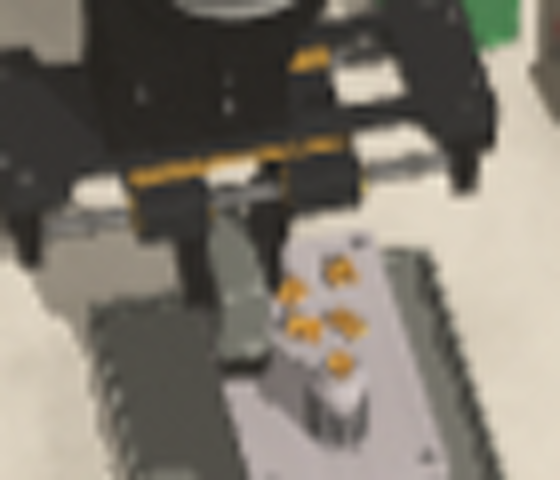

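Emit:
{"name": "drive_tool", "arguments": {
  "rows": [-0.003,0,0.0008,0,0,0,-1,0,0,0,0,0,0,-1]
}}

```text
time_s: 6.2
tool_pos: [0.488, 0.2357, 0.2752]
tool_rot: [180.0, -0.0, 74.5]
force: [-0.4, -0.9, 1.1]
grip_width: 0.0197
grasp_force: 30.0
```

Emit:
{"name": "drive_tool", "arguments": {
  "rows": [0,0,0.0008,0,0,0,-1,0,0,0,0,0,0,-1]
}}

```text
time_s: 6.45
tool_pos: [0.4881, 0.2357, 0.2752]
tool_rot: [180.0, -0.0, 74.5]
force: [-3.3, -1.3, 7.2]
grip_width: 0.0197
grasp_force: 30.0
```

Emit:
{"name": "drive_tool", "arguments": {
  "rows": [0,0,-0.0013,0,0,0,-1,0,0.006,0,0,0,0,-1,0,0.007,0,0,0,0,-1,0,0.007,0,0,0,0,-1,0,0.007,0,0,0,0,-1]
}}

```text
time_s: 7.08
tool_pos: [0.5145, 0.2285, 0.2752]
tool_rot: [-180.0, 0.0, 74.5]
force: [-0.6, -0.9, -0.3]
grip_width: 0.0197
grasp_force: 30.0
```

Emit:
{"name": "drive_tool", "arguments": {
  "rows": [0,0.007,0,0,0,0,-1,0,0.007,0,0,0,0,-1,0,0.007,0,0,0,0,-1,0,0.007,0,0,0,0,-1,0,0.007,0,0,0,0,-1]
}}

```text
time_s: 7.7
tool_pos: [0.5481, 0.2192, 0.2754]
tool_rot: [180.0, -0.0, 74.5]
force: [-0.4, -0.0, -1.5]
grip_width: 0.0198
grasp_force: 30.0
```

Emit:
{"name": "drive_tool", "arguments": {
  "rows": [0,0.007,0,0,0,0,-1,0,0.005,0,0,0,0,-1,0,0,0,0,0,0,-1]
}}

```text
time_s: 8.07
tool_pos: [0.5596, 0.2159, 0.2754]
tool_rot: [180.0, 0.0, 74.5]
force: [-0.2, -0.5, -0.9]
grip_width: 0.0198
grasp_force: 30.0
```

```bash
cat > chips.py <<'E'
from h import *
from math import *
st()
y=np.array([sin(radians(15.5)),cos(radians(15.5))]); x=np.array([y[1],-y[0]]); c=np.array([.5085,.2047])
for n,(x0,y0,x1,y1) in {"scene":(255,185,325,260),"top":(245,170,320,235)}.items():
    s=read_camera(n); h=cv2.cvtColor(s["color"],cv2.COLOR_BGR2HSV)
    am=((h[...,0]>8)&(h[...,0]<24)&(h[...,1]>110)).astype(np.uint8)
    for k in cv2.findContours(am[y0:y1,x0:x1].copy(),0,1,offset=(x0,y0))[0]:
        u,v=k.mean((0,1)); f=lambda z:[round(float((onz(s,u,v,z)[:2]-c)@e*1000)) for e in(x,y)]
        print(n,u.round(1),v.round(1),len(k),"if table",f(.076),"if tray",f(.008),"if rod",f(.116))
E
python3 chips.py
```

```text
t 8.07 pos [0.5596 0.2159 0.2754] rot [179.99   0.    74.5 ] F [-0.2 -0.5 -0.9] w 0.0198 g 29.999915398657322
scene 303.0 218.5 2 if table [42, -31] if tray [58, 20] if rod [32, -61]
scene 302.0 215.0 4 if table [42, -17] if tray [59, 35] if rod [33, -47]
scene 292.0 215.0 4 if table [12, -10] if tray [27, 42] if rod [3, -40]
scene 291.0 193.0 4 if table [31, 79] if tray [46, 135] if rod [21, 46]
scene 309.0 188.0 1 if table [93, 87] if tray [112, 144] if rod [82, 53]
scene 303.8 186.4 53 if table [78, 97] if tray [96, 155] if rod [67, 64]
```

Emit:
{"name": "drive_tool", "arguments": {
  "rows": [0,0,-0.015,0,0,0,-1,0,0,-0.025,0,0,0,-1,0,0,-0.02,0,0,0,-1,0.03,-0.0175,0,0,0,0,-1,0.045,-0.026,0,0,0,0,-1]
}}

```text
time_s: 8.8
tool_pos: [0.5381, 0.299, 0.3373]
tool_rot: [179.9, -0.1, 74.3]
force: [1.6, 0.2, -0.6]
grip_width: 0.0197
grasp_force: 30.0
```

Emit:
{"name": "drive_tool", "arguments": {
  "rows": [0.05,-0.03,0,0,0,0,-1,0.045,-0.026,0,0,0,0,-1,0.031,-0.018,0,0,0,0,-1,0,0,0,0,0,0,-1]
}}

```text
time_s: 9.3
tool_pos: [0.4969, 0.4457, 0.3358]
tool_rot: [-179.9, -0.1, 74.9]
force: [0.4, -0.2, 0.2]
grip_width: 0.0197
grasp_force: 30.0
```

```bash
python3 chips.py
python3 - <<'E'
from h import *
go([.499,.441,.2045],74.5)
s=read_camera("scene");d=read_camera("top")
a=cv2.resize(s["color"][150:250,230:330],None,fx=4,fy=4,interpolation=cv2.INTER_CUBIC)
b=cv2.resize(d["color"][150:250,230:330],None,fx=4,fy=4,interpolation=cv2.INTER_CUBIC)
cv2.imwrite("pics/w5.png",np.hstack([a,b]))
E
```

```text
t 9.3 pos [0.4969 0.4457 0.3358] rot [-1.7992e+02 -1.0000e-01  7.4930e+01] F [ 0.4 -0.2  0.2] w 0.0197 g 29.99998322222382
scene 303.0 218.5 2 if table [42, -31] if tray [58, 20] if rod [32, -61]
scene 302.0 215.5 2 if table [42, -19] if tray [58, 33] if rod [32, -49]
scene 292.0 215.0 4 if table [12, -10] if tray [27, 42] if rod [3, -40]
top 294.5 202.0 2 if table [4, -38] if tray [12, -40] if rod [-1, -37]
top 280.8 186.8 5 if table [43, 20] if tray [53, 20] if rod [37, 19]
top 275.5 186.0 6 if table [41, 38] if tray [51, 39] if rod [35, 37]
t 9.4 pos [0.4996 0.4411 0.3359] rot [1.7995e+02 2.0000e-02 7.4560e+01] F [ 0.  -0.1  0.1] w 0.02 g 29.999708267860115
shift [-0.0002 -0.0007  0.1314] turn [0.0009 0.0004 0.0011]
```

View pics/w5.png

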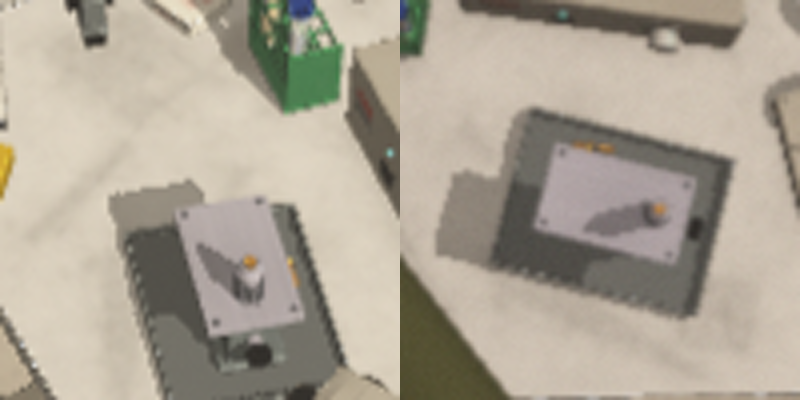

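The table is clear: the chips lie in the tray beyond the +x edge, at crop (590,148) in the top view and (293,270) in the scene view. I'll set the wiper down.

Emit:
{"name": "drive_tool", "arguments": {
  "rows": [0,0,0.04,0,0,0,-1,0,0,0.045,0,0,0,-1,0,0,0.03,0,0,0,-1,0,0,0.012,0,0,0,-1,0,0,0.003,0,0,0,-1]
}}

```text
time_s: 10.12
tool_pos: [0.5002, 0.4405, 0.2056]
tool_rot: [180.0, 0.0, 74.5]
force: [0.5, 0.6, -1.5]
grip_width: 0.0197
grasp_force: 30.0
```

Emit:
{"name": "drive_tool", "arguments": {
  "rows": [0,0,0.0008,0,0,0,-1,0,0,0,0,0,0,-1]
}}

```text
time_s: 10.38
tool_pos: [0.5001, 0.4416, 0.2061]
tool_rot: [179.9, -0.1, 74.5]
force: [-0.2, 0.5, -0.9]
grip_width: 0.0198
grasp_force: 30.0
```

Emit:
{"name": "drive_tool", "arguments": {
  "rows": [0,0,0.0008,0,0,0,-1,0,0,0,0,0,0,-1]
}}

```text
time_s: 10.62
tool_pos: [0.5, 0.4416, 0.2052]
tool_rot: [179.9, -0.1, 74.5]
force: [-0.6, -0.3, 5.1]
grip_width: 0.0198
grasp_force: 30.0
```

Emit:
{"name": "drive_tool", "arguments": {
  "rows": [0,0,0,0,0,0,-0.4,0,0,0,0,0,0,-0.2,0,0,0,0,0,0,0.15,0,0,0,0,0,0,0.15,0,0,-0.02,0,0,0,0.15]
}}

```text
time_s: 11.25
tool_pos: [0.4988, 0.4407, 0.2226]
tool_rot: [-179.9, 0.2, 74.5]
force: [0.2, 0.5, -0.2]
grip_width: 0.0492
grasp_force: 0.0
```

Emit:
{"name": "drive_tool", "arguments": {
  "rows": [0,0,-0.05,0,0,0,0.15,0,0,-0.05,0,0,0,0.15,-0.03,0.008,0,0,0,0,0.15,-0.05,0.0137,0,0,0,0,0.15,-0.055,0.015,0,0,0,0,0.15]
}}

```text
time_s: 11.88
tool_pos: [0.499, 0.3003, 0.3256]
tool_rot: [179.9, -0.1, 74.6]
force: [0.8, -0.6, 0.6]
grip_width: 0.0501
grasp_force: 0.0
```

Emit:
{"name": "drive_tool", "arguments": {
  "rows": [-0.055,0.015,0,0,0,0,0.15,-0.045,0.0125,0,0,0,0,0.15,-0.027,0.0074,0,0,0,0,0.15,0,0,0,0,0,0,0.15]
}}

```text
time_s: 12.38
tool_pos: [0.4993, 0.1669, 0.3255]
tool_rot: [179.9, -0.1, 74.2]
force: [0.3, 1.0, 0.0]
grip_width: 0.0502
grasp_force: 0.0
```

Run:
```python
from m import *
go([.499,.1695,.255],74.5)
s=read_camera("scene");d=read_camera("top")
c=d["color"]; r=c[...,2].astype(int); b=c[...,0].astype(int)
w=blob((r<118)&(b>r-14),200,195,230,215); print("wiper",rect(d,w,.048))
a=cv2.resize(s["color"][110:240,200:330],None,fx=4,fy=4,interpolation=cv2.INTER_CUBIC)
b=cv2.resize(d["color"][170:235,195:260],None,fx=4,fy=4,interpolation=cv2.INTER_CUBIC); b=cv2.copyMakeBorder(b,0,260,0,0,cv2.BORDER_CONSTANT)
cv2.imwrite("pics/w6.png",np.hstack([a,b]))
```

```text
t 12.38 pos [0.4993 0.1669 0.3255] rot [ 1.7991e+02 -1.1000e-01  7.4240e+01] F [0.3 1.  0. ] w 0.0502 g 0.0
shift [ 0.0023 -0.0011  0.0705] turn [ 0.0015 -0.0019 -0.0045]
wiper ((497.9862365722656, 438.9439392089844), (64.80152893066406, 19.289337158203125), np.float32(-15.015538))
```

View pics/w6.png

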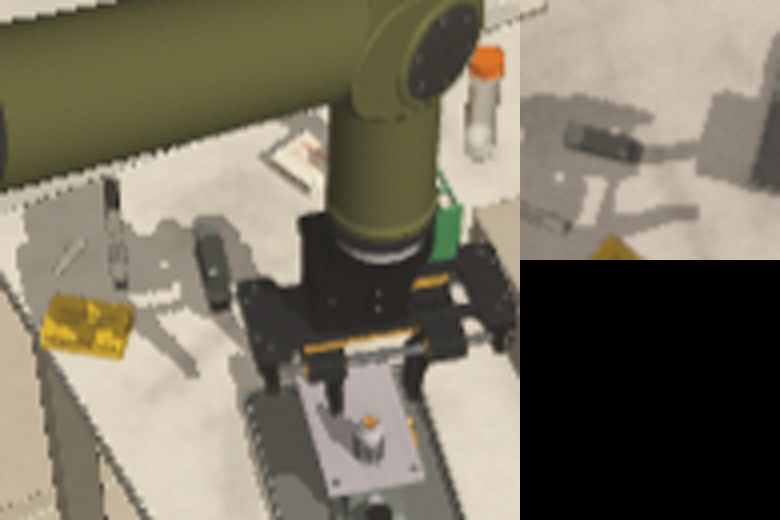

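The wiper stands upright on the bench at crop (212,262), yaw -15°. The open fingers straddle the rod head at (368,432). I'll descend.

Emit:
{"name": "drive_tool", "arguments": {
  "rows": [0.002,-0.0005,0.02,0.0015,-0.0019,-0.0045,0.15,0,0,0.02,0,0,0,0.15,0,0,0.018,0,0,0,0.15,0,0,0.01,0,0,0,0.15,0,0,0.0025,0,0,0,0.15],
  "grip_force": 4
}}

```text
time_s: 13.1
tool_pos: [0.4985, 0.172, 0.2527]
tool_rot: [-179.9, 0.1, 74.8]
force: [-1.1, 0.2, 2.9]
grip_width: 0.0499
grasp_force: 2.1
```

Emit:
{"name": "drive_tool", "arguments": {
  "rows": [0,0,0,0,0,0,-0.2,0,0,0,0,0,0,-0.38,0,0,0,0,0,0,-0.44,0,0,0,0,0,0,-0.44]
}}

```text
time_s: 13.6
tool_pos: [0.4987, 0.1716, 0.2535]
tool_rot: [-179.9, 0.1, 74.8]
force: [0.5, 0.2, 0.1]
grip_width: 0.0258
grasp_force: 0.0
```

Run:
```python
from h import *
go([.4993,.1687,.255],74.5)
```

```text
t 13.6 pos [0.4987 0.1716 0.2535] rot [-1.7993e+02  8.0000e-02  7.4790e+01] F [0.5 0.2 0.1] w 0.0258 g 0.0
shift [-0.0027  0.0013 -0.0015] turn [-0.0011  0.0014  0.005 ]
```

Emit:
{"name": "drive_tool", "arguments": {
  "rows": [-0.0018,0,-0.0015,-0.001,0.0014,0.004,-0.44,0,0,0,0,0,0,-0.44,0,0,0,0,0,0,-0.47]
}}

```text
time_s: 13.98
tool_pos: [0.4984, 0.1697, 0.255]
tool_rot: [180.0, 0.0, 74.5]
force: [0.7, -0.8, 0.1]
grip_width: 0.0232
grasp_force: 0.6
```

Emit:
{"name": "drive_tool", "arguments": {
  "rows": [0,0,0,0,0,0,-0.5,0,0,0,0,0,0,-0.55,0,0,0,0,0,0,-0.6,0,0,0,0,0,0,-0.6]
}}

```text
time_s: 14.48
tool_pos: [0.4985, 0.1698, 0.255]
tool_rot: [180.0, 0.0, 74.6]
force: [2.9, -1.4, 0.5]
grip_width: 0.0219
grasp_force: 4.0
```

Run:
```python
from h import *
o,r=st(); print("tool F",r.inv().apply(o["force"]).round(2),"tq",r.inv().apply(o["wrist_torque"]).round(2))
```

```text
t 14.47 pos [0.4985 0.1698 0.255 ] rot [1.7997e+02 1.0000e-02 7.4550e+01] F [ 2.9 -1.4  0.5] w 0.0219 g 4.001678309286945
tool F [-0.53  3.2  -0.47] tq [-0.66 -0.14 -0.02]
```

Emit:
{"name": "drive_tool", "arguments": {
  "rows": [0,0.0006,0,0,0,0,-0.6,0,0,0,0,0,0,-0.6]
}}

```text
time_s: 14.72
tool_pos: [0.4988, 0.1698, 0.255]
tool_rot: [-180.0, 0.0, 74.6]
force: [1.1, -0.7, 2.0]
grip_width: 0.0217
grasp_force: 4.0
```

```bash
cat > f.py <<'E'
from h import *
o,r=st(); print("tool F",r.inv().apply(o["force"]).round(2),"tq",r.inv().apply(o["wrist_torque"]).round(2))
E
python3 f.py
```

```text
t 14.72 pos [0.4988 0.1698 0.255 ] rot [-1.7998e+02  2.0000e-02  7.4560e+01] F [ 1.1 -0.7  2. ] w 0.0217 g 4.00053245772142
tool F [-0.38  1.28 -2.  ] tq [-0.4  -0.26 -0.03]
```

Emit:
{"name": "drive_tool", "arguments": {
  "rows": [0,0.0006,0,0,0,0,-0.6,0,0,0,0,0,0,-0.6]
}}

```text
time_s: 14.98
tool_pos: [0.4991, 0.1697, 0.2549]
tool_rot: [-179.9, 0.0, 74.6]
force: [-1.5, 0.3, 4.6]
grip_width: 0.0221
grasp_force: 4.0
```

Emit:
{"name": "drive_tool", "arguments": {
  "rows": [0,0,0,0,0,0,-1,0,0,0,0,0,0,-1,0,0,0,0,0,0,-1],
  "grip_force": 25
}}

```text
time_s: 15.35
tool_pos: [0.499, 0.1697, 0.2549]
tool_rot: [-179.9, 0.0, 74.6]
force: [-1.9, -0.5, 6.1]
grip_width: 0.0216
grasp_force: 25.0
```

```bash
python3 f.py
```

```text
t 15.35 pos [0.499  0.1697 0.2549] rot [-1.7992e+02  3.0000e-02  7.4570e+01] F [-1.9 -0.5  6.1] w 0.0216 g 24.99920512083918
tool F [-1.01 -1.7  -6.09] tq [ 0.22 -0.39 -0.07]
```

Emit:
{"name": "drive_tool", "arguments": {
  "rows": [0,-0.0004,0,0,0,0,-1,0,0,-0.001,0,0,0,-1,0,0,-0.001,0,0,0,-1,0,0,-0.001,0,0,0,-1,0,0,0,0,0,0,-1]
}}

```text
time_s: 15.98
tool_pos: [0.4988, 0.1696, 0.2575]
tool_rot: [-180.0, 0.0, 74.6]
force: [2.2, -0.9, -3.7]
grip_width: 0.0217
grasp_force: 25.0
```

```bash
python3 f.py
```

```text
t 15.97 pos [0.4988 0.1696 0.2575] rot [-1.7996e+02  5.0000e-02  7.4560e+01] F [ 2.2 -0.9 -3.7] w 0.0217 g 25.002209963276982
tool F [-0.32  2.39  3.68] tq [-0.47 -0.12  0.02]
```

Emit:
{"name": "drive_tool", "arguments": {
  "rows": [0,0.0003,-0.001,0,0,0,-1,0,0,-0.0015,0,0,0,-1,0,0,-0.0015,0,0,0,-1,0,0,-0.0015,0,0,0,-1,0,0,-0.0015,0,0,0,-1]
}}

```text
time_s: 16.6
tool_pos: [0.4991, 0.1697, 0.2649]
tool_rot: [-179.9, 0.0, 74.6]
force: [-0.1, -0.2, -2.1]
grip_width: 0.0214
grasp_force: 25.0
```

```bash
python3 f.py
```

```text
t 16.6 pos [0.4991 0.1697 0.2649] rot [-1.7994e+02  3.0000e-02  7.4570e+01] F [-0.1 -0.2 -2.1] w 0.0214 g 24.999341648072004
tool F [-0.17 -0.01  2.12] tq [ 0.03 -0.14 -0.04]
```

Emit:
{"name": "drive_tool", "arguments": {
  "rows": [0,0,-0.0015,0,0,0,-1,0,0,-0.002,0,0,0,-1,0,0,-0.002,0,0,0,-1,0,0,-0.0015,0,0,0,-1,0,0,0,0,0,0,-1]
}}

```text
time_s: 17.23
tool_pos: [0.4993, 0.1696, 0.2719]
tool_rot: [-180.0, 0.0, 74.6]
force: [-0.1, 0.7, -2.6]
grip_width: 0.0211
grasp_force: 25.0
```

Emit:
{"name": "drive_tool", "arguments": {
  "rows": [0,0,-0.0015,0,0,0,-1,0,0,-0.002,0,0,0,-1,0,0,-0.002,0,0,0,-1,0,0,-0.0015,0,0,0,-1,0,0,-0.0008,0,0,0,-1]
}}

```text
time_s: 17.85
tool_pos: [0.4992, 0.1696, 0.2797]
tool_rot: [-180.0, 0.0, 74.6]
force: [0.1, 0.1, -2.4]
grip_width: 0.0214
grasp_force: 25.0
```

```bash
python3 f.py
python3 - <<'E'
from h import *
s=read_camera("scene"); a=cv2.resize(s["color"][180:250,260:330],None,fx=8,fy=8,interpolation=cv2.INTER_CUBIC); cv2.imwrite("pics/w7.png",a)
E
```

```text
t 17.85 pos [0.4992 0.1696 0.2797] rot [-1.7998e+02  2.0000e-02  7.4560e+01] F [ 0.1  0.1 -2.4] w 0.0214 g 24.999242071062326
tool F [0.17 0.08 2.42] tq [ 0.02 -0.13  0.  ]
```

View pics/w7.png

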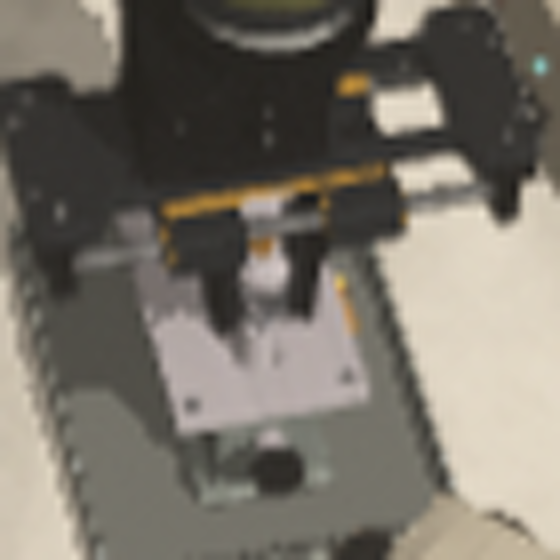

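The head is held between the fingers above the table, and the chips are still in the tray at crop (345,300). The load is a steady 2.4 N (the rod's weight) with almost no side force.

Emit:
{"name": "drive_tool", "arguments": {
  "rows": [0,0,-0.0002,0,0,0,-1,0,0,0,0,0,0,-1,0,0,0,0,0,0,-1,0,0,0,0,0,0,-1]
}}

```text
time_s: 18.4
tool_pos: [0.4992, 0.1696, 0.2797]
tool_rot: [-180.0, 0.0, 74.6]
force: [0.2, 0.8, -3.1]
grip_width: 0.0213
grasp_force: 25.0
```

```bash
python3 f.py; python3 -c "
from cell import *
print(sign_off())"
```

```text
t 18.4 pos [0.4992 0.1696 0.2797] rot [-1.7997e+02  3.0000e-02  7.4560e+01] F [ 0.2  0.8 -3.1] w 0.0213 g 24.999116216786206
tool F [0.88 0.01 3.06] tq [ 0.02 -0.07  0.02]
the job is handed in; nothing more can be done
None
```

The job is handed in: the trimmings were swept off the table into the tray with the wiper, the wiper is standing upright on the bench again, and the rod is held still about 25 mm up in its bore with almost no side load, ready for the side screw.

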